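Tighten the bench-pin clamp nut by hand, then with the spanner

ROBOT

A 6-joint arm with a two-finger parallel gripper is mounted at the origin on the work surface. World frame = base frame: x ahead of the robot, y to its left, z up, the work surface at z = 0. Lengths are in m, angles in rad, forces in N, time in s.
With the tool pointing down it reaches from about 0.35 to 0.775 m from the base axis. Payload 7.3 kg.
Tool frame: the origin (TCP) lies between the finger pads; the fingertips stand 25 mm ahead of it and the grasp point (between the pads) lies 6 mm ahead of it; y points along the fingers, z is the direction in which the jaws open and shut, and the axes are right-handed (so a half turn about y gives the same grasp; the last joint's range is limited). The gripper opens to 92 mm and grips with 3 to 60 N. Pads are 19 mm wide; open, the fingers measure 130 mm over their backs; the gripper's body (75 mm by 190 mm) begins 47 mm behind the grasp point.
Start: joints at [-1.344, 0.342, 1.524, -0, 1.275, -0.146], TCP at [0.191, -0.489, 0.252] pointing down, gripper open.
Joint ranges: [-2.53, 2.53], [-0.77, 2.02], [0.04, 2.7], [-1, 4.14], [0.28, 2.66], [-3.11, 3.11]. Speed limits (rad/s): [2.57, 2.57, 3.14, 3.14, 3.14, 3.14].

INTERFACE

Orientations are given as [roll, pitch, yaw] about the fixed x, y, z axes, in that order (R = Rz(yaw) Ry(pitch) Rx(roll)).
In Python, from cell import sensors, read_camera, hand_in gives the robot as it stands. The module is installed in compiled form; this text tells all that it offers.
- The arm moves only by the tool send_rows, never from a script. Its argument "motion" is a list that holds one entry, the list of rows, each a list of 4 numbers: the shift along the tool's x, y, z in m, then the turn about the tool's y in degrees. In form: [[[tx, ty, tz, twist], ...]]. A call has 1 to 8 rows; each row is the pose to reach, as a shift and turn from the pose measured when the call began, along the tool's axes at that moment; what a row does not reach only later rows make up. A row lasts 1/10 s, in which the tool goes at most 50 mm and 8.59 degrees, less where a joint would pass 70% of its speed; a pose out of reach is approached as far as the arm can. A call with a gripper value outside its range is refused whole. "gripper" is the opening, from 0 (shut) to 1 (fully open), set as the call begins (left out, the last holds). The fingers move at their own pace and stop on an object; "grip_force" is the grip in N (left out, the last holds). Time passes only in rows, so rows that repeat a pose let the fingers close. It gives the time, the measured TCP pose, the force and the opening at its end, in the units of the state.
- sensors.observe(): the state, without advancing time (a new reading comes with each control period).
- read_camera(name): name is "scene" or "side" or "wrist"; returns a dict with "frame" (480x640x3 uint8, red, green, blue), "fx", "fy", "cx", "cy" (pixels), "distortion" ([k1, k2, p1, p2, k3] as OpenCV has them; the pictures are not rectified), "extrinsics" (4x4, takes a point from world to camera coordinates). Camera axes: x right, y up, looking along -z (the intrinsics and any distortion apply to the point x, -y, -z); pixel columns grow to the right and rows downward; lengths in m; the calibration is good to about 2 mm. A picture is of the moment at which its call begins. There is no depth.
- hand_in(): hands the job in, once; it reports no verdict.
The state is a dict: "time": time; "qpos": joint angles; "qvel": joint speeds; "joint_efforts": joint torques, N m; "tool_pos": TCP position; "tool_rot": TCP orientation; "contact_force": force on the tool from outside, world axes, zero at the start; "torque": the same for the moment, N m; "opening": finger opening in m.
Only numpy, scipy, OpenCV 4.12 (cv2) and the standard library are available. Lean on these libraries where they do the work, as an engineer would, in place of code of your own. Each camera call takes 0.05 s, during which the arm holds its last target.

TASK

Clamp the wooden bench pin: with the fingers, turn the hex nut on top of its steel clamp clockwise until it is finger-tight, then use the larger spanner, the one that fits it, to tighten the nut about another eighth of a turn. Lay the spanner back down flat on the black rubber mat without dropping it, and leave the small spanner and the other things on the bench where they are.

Things in the scene. Friction and masses are not known exactly. Their poses are not given: they have to be found in the camera images.
- clamp: fixed dark steel bench-pin clamp, 85 x 95 mm, its top plate 36 mm above the bench, with a wooden bench pin (30 mm high at its top face) reaching 190 mm from the stud towards its own -x. Origin on the bench under the axis of the stud, z up. A washer (46 mm diameter) lies on the plate up to 40 mm; the 20 mm stud stands upright through the nut and ends 73 mm above the bench
- hexnut: plain steel hex nut, captive on the clamp's stud, 32 mm across flats, 37 mm across corners, 24 mm high. Origin on the stud axis at its underside, 40 mm above the bench; z up; the flats face the nut's own x axis and every 60 degrees from it. It turns but does not rise or sink
- finger_turn (a joint): free-running turn of the nut, clockwise seen from above positive, rad: starts between 0.2 and 0.8 and comes to its stop at 1.6, which is finger-tight; little torque (0.04 N m). The nut's total clockwise turn is finger_turn + wrench_turn
- wrench_turn (a joint): stiff turn of the nut beyond finger-tight, clockwise from above positive, rad: 0 at the start, an eighth of a turn is 0.79; needs 0.25 N m and stays where it is left
- mat: fixed black rubber mat, 260 (its x) x 190 (its y) x 3 mm, origin at the centre of its underside on the bench
- spanner_large: steel open-ended spanner that fits the nut, 10 mm thick, 0.28 kg. Origin at its underside, mid-jaw (on the nut axis when seated); +x points out of the jaw, z up. Mouth 34 mm wide, 17 mm deep behind the origin; prongs end 22 mm ahead of it; head 60 mm wide, x = 22 to -43 mm; handle 20 mm wide, on to x = -185 mm; centre of mass near x = -55 mm
- spanner_small: smaller steel open-ended spanner for a 17 mm nut, 7 mm thick, same axes, handle 13 mm wide to x = -142 mm; does not fit, leave alone
- bangle: plain brass bangle lying flat, 64 mm outside diameter, 8 mm high; leave alone
- jar: amber glass jar with a steel cap, 48 mm diameter, 50 mm high, origin at its underside; leave alone
- dapping_block: 50 mm steel doming cube with four shallow round dimples on top; leave alone
- pliers: pliers with blue grips lying flat, about 165 mm long, 14 mm high, 55 mm over the grips; leave alone
- calipers: sliding calipers lying flat, 170 mm long, 10 mm high; leave alone
- flat_file: flat file with a round wooden handle, 255 mm long, 20 mm high; leave alone
Not all that is in view belongs to the job. Leave any green look-alike of the spanner_large alone.

How it is judged:
On the way, in this order (a step that is already met when the one before it is completed fails the run):
1. the nut is turned finger-tight by the fingers (value of joint finger_turn above 1.5 rad and contact force between the fingers and hexnut above 0.5 N), for 0.1 s.
2. the nut is tightened further with the large spanner on it (value of joint wrench_turn above 0.5 rad and contact force between spanner_large and hexnut above 1 N), for 0.05 s.
At the end, for the whole second after the job is handed in: the nut is finger-tight (finger_turn above 1.4) and 0.5 to 1.2 rad beyond it (wrench_turn); the large spanner lies flat (within 0.1 rad) and still on the mat, its jaw (origin) over the mat to within 10 mm past the ends and 5 mm past the sides and below 10 mm; everything released (value of joint finger_turn above 1.4 rad and value of joint wrench_turn between 0.5 and 1.2 rad and height (world z) of spanner_large below 0.01 m and angle between spanner_large's own z axis and vertical below 0.1 rad and x of spanner_large in the frame of mat between -0.14 and 0.14 m and y of spanner_large in the frame of mat between -0.1 and 0.1 m and linear speed of spanner_large below 0.02 m/s); the robot touches nothing.
It fails at once if the fingers turn or touch the nut once it is more than 0.35 rad past finger-tight (that is the spanner's work) (value of joint wrench_turn above 0.35 rad and contact force between the fingers and hexnut above 0.5 N).
It fails at once if the nut is overtightened (wrench_turn above 1.4 rad) (value of joint wrench_turn above 1.4 rad).
It fails at once if the large spanner is dropped (falls faster than 0.7 m/s out of the fingers) (contact force between the fingers and spanner_large below 0.1 N and linear speed of spanner_large above 0.7 m/s).
It fails at once if the small spanner or another bystander is moved more than 40 mm (distance of any of spanner_small, bangle, jar, dapping_block, pliers, calipers, flat_file from where it was at the start of the episode above 0.04 m).
It also fails if it takes over 61 s, if anything falls off the work surface, if the arm or the gripper's body presses on something with over 40 N, if the wrist force passes 120 N, or if a joint passes its speed limit or range.

## Working session

There is one attempt and no reset: what is moved stays moved. The work goes in short steps, Python scripts to look and compute and a tool call to move; the robot and the scene stay as the last step left them, time stands still between calls to the robot, and variables do not carry over. Pictures are saved under pics/ and viewed, and the job is handed in when it is done.

Besides the shell and the picture viewer there is one more tool, called after "Emit:" as name(argument=value, ...) on one line, values as JSON. send_rows: Moves the arm, as the interface text tells. Its arguments: {"type":"object","properties":{"motion":{"type":"array"},"gripper":{"type":"number"},"grip_force":{"type":"number"}},"required":["motion"]}

```bash
mkdir -p pics; ls; cat > h.py <<'E'
import numpy as np,cv2
from cell import sensors, read_camera, hand_in
def snap(name,fn):
    c=read_camera(name)
    cv2.imwrite('pics/'+fn+'.png',c['frame'][:,:,::-1])
    import pickle; pickle.dump({k:np.array(v) for k,v in c.items()},open('pics/'+fn+'.pkl','wb'))
    return c
def load(fn):
    import pickle; return pickle.load(open('pics/'+fn+'.pkl','rb'))
def K(c): return np.array([[c['fx'],0,c['cx']],[0,c['fy'],c['cy']],[0,0,1]],float)
def ray(c,uv):
    p=cv2.undistortPoints(np.array(uv,float).reshape(-1,1,2),K(c),np.array(c['distortion'],float)).reshape(-1,2)
    d=np.c_[p[:,0],-p[:,1],-np.ones(len(p))]
    E=np.array(c['extrinsics']);R=E[:3,:3];t=E[:3,3]
    return -R.T@t, d@R
def plane(c,uv,z):
    o,d=ray(c,uv); s=(z-o[2])/d[:,2]; return o+s[:,None]*d
def proj(c,P):
    E=np.array(c['extrinsics']);q=np.atleast_2d(P)@E[:3,:3].T+E[:3,3]
    q=q*[1,-1,-1]
    return cv2.projectPoints(q.reshape(-1,1,3),np.zeros(3),np.zeros(3),K(c),np.array(c['distortion'],float))[0].reshape(-1,2)
def tri(c1,u1,c2,u2):
    o1,d1=ray(c1,[u1]);o2,d2=ray(c2,[u2]);d1=d1[0];d2=d2[0]
    A=np.c_[d1,-d2];s=np.linalg.lstsq(A,o2-o1,rcond=None)[0]
    a=o1+s[0]*d1;b=o2+s[1]*d2;return (a+b)/2,np.linalg.norm(a-b)
E
python3 - <<'E'
from h import *
for n in ["scene","side","wrist"]:
    c=snap(n,n+'0'); E=np.array(c['extrinsics']); print(n,-E[:3,:3].T@E[:3,3],E[:3,:3].round(3).tolist(),c['fx'],c['distortion'])
print(sensors.observe())
E
```

```text
pics
scene [1.1585557  0.87617127 1.01860062] [[-0.824, 0.566, -0.021], [-0.392, -0.543, 0.743], [0.409, 0.62, 0.669]] 576.0087595839357 [0.02661866 0.         0.         0.         0.        ]
side [0.15100188 0.67352745 0.86732682] [[-0.856, -0.517, -0.007], [0.36, -0.607, 0.709], [-0.37, 0.604, 0.706]] 528.8526799096024 [-0.02243674  0.          0.          0.          0.        ]
wrist [ 0.25684135 -0.46254267  0.38414576] [[0.363, -0.932, -0.0], [0.899, 0.35, -0.263], [0.245, 0.095, 0.965]] 341.12002685881845 [-0.06057274  0.          0.          0.          0.        ]
{'time': 0.15, 'qpos': array([-1.34400162e+00,  3.42570892e-01,  1.52477328e+00, -5.72510967e-06,
        1.27537844e+00, -1.46030155e-01]), 'qvel': array([ 0.00071149, -0.00103375, -0.00365129,  0.00011143, -0.00032672,
       -0.00017357]), 'joint_efforts': array([ 9.51574984e-04, -4.31469083e+01, -2.44354445e+01,  7.17892195e-02,
        5.38091222e-02, -8.29749956e-05]), 'tool_pos': array([ 0.19117547, -0.48867601,  0.25120881]), 'tool_rot': array([-1.57191505e+00,  1.59005082e-04, -2.76876621e+00]), 'contact_force': array([0.1292638 , 0.72255364, 0.68843556]), 'torque': array([0.00726011, 0.04079695, 0.00593491]), 'opening': 0.09166414990968602}
```

```bash
sleep 1; ls pics
```

```text
scene0.pkl
scene0.png
side0.pkl
side0.png
wrist0.pkl
wrist0.png
```

View pics/scene0.png

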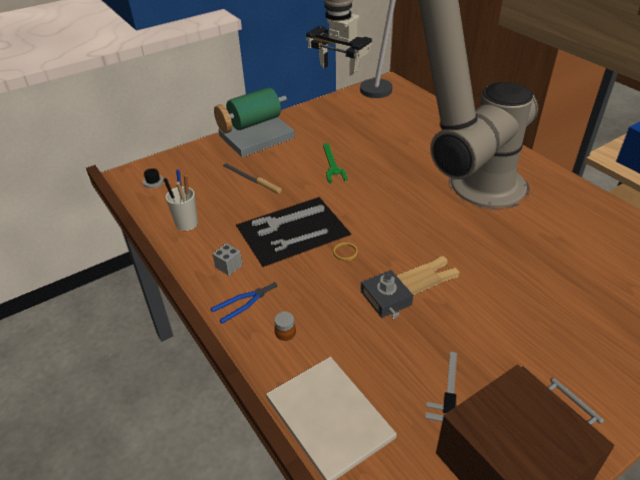

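View pics/side0.png

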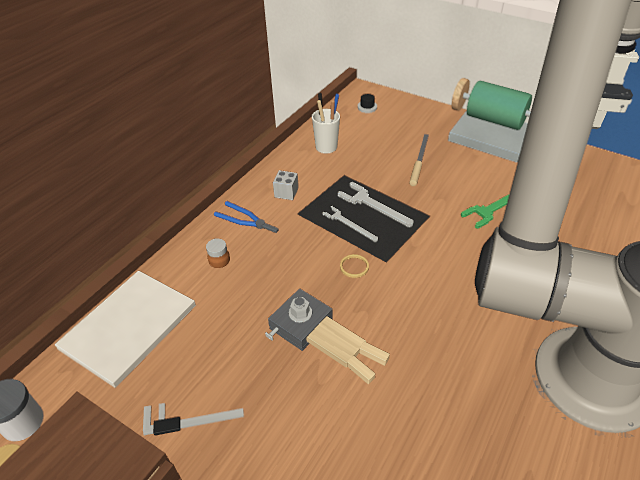

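View pics/wrist0.png

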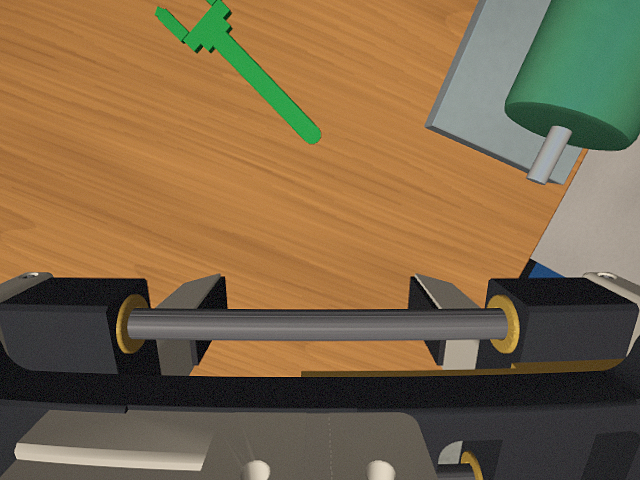

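The scene shows the steel spanners on the mat at about (290,220) and (300,240), the clamp nut at (387,285), and a green look-alike at (335,165). In the side view the same two spanners are at (375,205) and (350,225), and the nut is at (299,308).

Candidates for the large spanner are steel at scene (290,220), small steel at (300,240) and green at (335,165). By the description it is the longer steel one. I'll check with crops.

```bash
python3 - <<'E'
import cv2
a=cv2.imread('pics/scene0.png');b=cv2.imread('pics/side0.png')
f=lambda i,x,y,w,h,s:cv2.resize(i[y:y+h,x:x+w],None,fx=s,fy=s,interpolation=cv2.INTER_CUBIC)
cv2.imwrite('pics/c1.png',f(a,230,190,130,80,6)); cv2.imwrite('pics/c2.png',f(b,290,165,150,100,5))
cv2.imwrite('pics/c3.png',f(a,350,250,120,80,6)); cv2.imwrite('pics/c4.png',f(b,255,280,140,110,5))
E
```

```text
(no output)
```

View pics/c1.png

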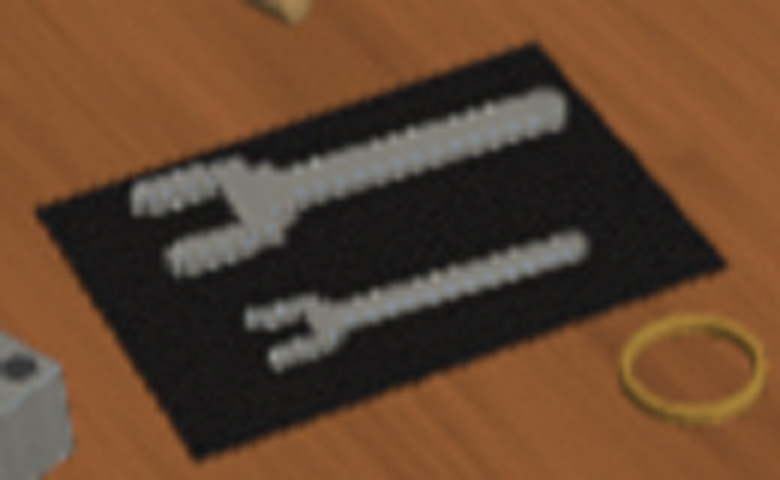

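View pics/c2.png

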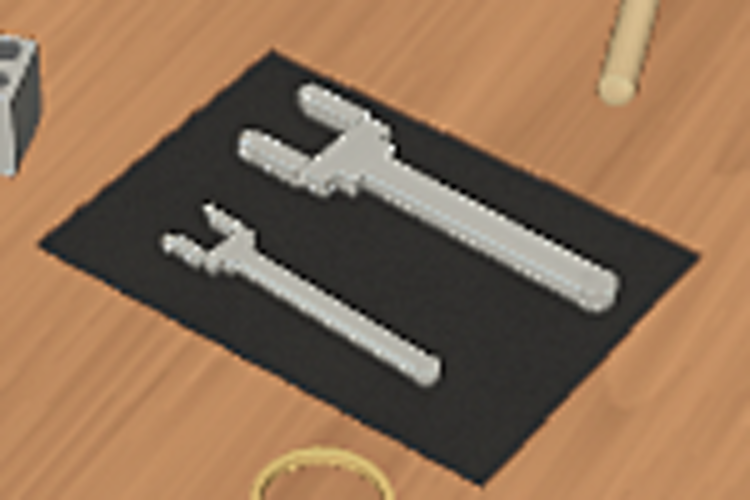

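View pics/c3.png

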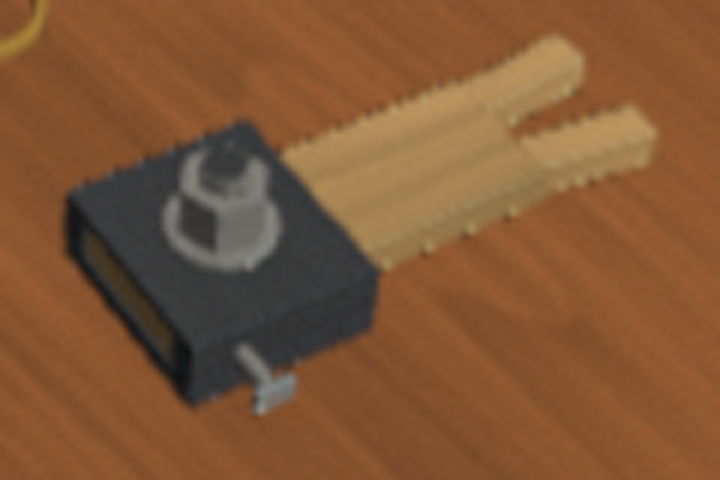

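View pics/c4.png

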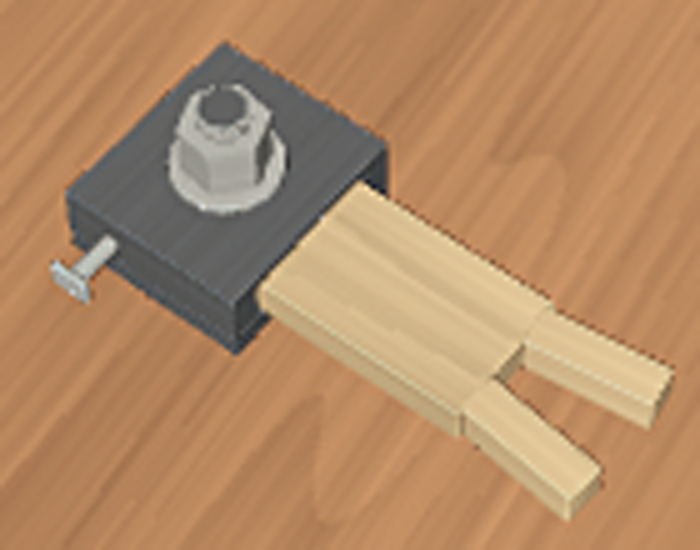

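```bash
python3 - <<'E'
from h import *
s=load('scene0');d=load('side0')
S=lambda x,y:(x/6+230-.4,y/6+190-.4); D=lambda x,y:(x/5+290-.4,y/5+165-.4)
def both(n,a,b,z):
    print(n,plane(s,[a],z)[0].round(4),plane(d,[b],z)[0].round(4),[np.round(v,4) for v in tri(s,a,d,b)])
both('stud',(388-.4,276.7-.4),(300-.4,301.4-.4),.073)
for n,a,b in [('farcorner',(537,42),(698,258)),('m2',(37,210),(272,50)),('m3',(197,460),(40,243)),('m4',(727,265),(482,485))]: both(n,S(*a),D(*b),.003)
both('hend',S(567,105),D(614,288),.012)
both('prongA',S(135,195),D(303,92),.012)
both('prongB',S(170,260),D(242,137),.012)
both('neck',S(290,187),D(385,172),.013)
both('shend',S(585,243),D(437,372),.009)
both('clampcornerA',(67/6+350,195/6+250),(225/5+255,42/5+280),.036)
both('clampcornerB',(245/6+350,125/6+250),(388/5+255,150/5+280),.036)
both('clampcornerC',(378/6+350,270/6+250),(236/5+255,308/5+280),.036)
both('clampcornerD',(190/6+350,350/6+250),(68/5+255,200/5+280),.036)
both('bangle',(692/6+230,370/6+190),(322/5+290,505/5+165),.004)
E
```

```text
stud [0.5277 0.178  0.073 ] [0.5279 0.1764 0.073 ] [array([0.5276, 0.1773, 0.0731]), np.float64(0.0013)]
farcorner [ 0.437  -0.2407  0.003 ] [ 0.4355 -0.24    0.003 ] [array([ 0.4361, -0.2419,  0.0016]), np.float64(0.0005)]
m2 [ 0.6927 -0.2708  0.003 ] [ 0.6914 -0.274   0.003 ] [array([ 0.6918, -0.2739,  0.0016]), np.float64(0.0021)]
m3 [ 0.715  -0.0854  0.003 ] [ 0.713  -0.0878  0.003 ] [array([ 0.7139, -0.0885,  0.001 ]), np.float64(0.0017)]
m4 [ 0.4598 -0.0553  0.003 ] [ 0.458 -0.056  0.003] [array([ 0.4585, -0.0572,  0.0012]), np.float64(0.0004)]
hend [ 0.4591 -0.1825  0.012 ] [ 0.4581 -0.1913  0.012 ] [array([ 0.4574, -0.1874,  0.0116]), np.float64(0.0061)]
prongA [ 0.6556 -0.2438  0.012 ] [ 0.6551 -0.2426  0.012 ] [array([ 0.6555, -0.2436,  0.0116]), np.float64(0.0008)]
prongB [ 0.665 -0.195  0.012] [ 0.6638 -0.1964  0.012 ] [array([ 0.6643, -0.1969,  0.0109]), np.float64(0.001)]
neck [ 0.5959 -0.2061  0.013 ] [ 0.5893 -0.2084  0.013 ] [array([ 0.5922, -0.2137,  0.0069]), np.float64(0.0013)]
shend [ 0.5066 -0.0991  0.009 ] [ 0.505  -0.1025  0.009 ] [array([ 0.5052, -0.1021,  0.0076]), np.float64(0.0024)]
clampcornerA [0.5667 0.1304 0.036 ] [0.5625 0.126  0.036 ] [array([0.5639, 0.1254, 0.0321]), np.float64(0.0032)]
clampcornerB [0.485  0.1408 0.036 ] [0.4779 0.1387 0.036 ] [array([0.4803, 0.1352, 0.0294]), np.float64(0.0012)]
clampcornerC [0.4938 0.2317 0.036 ] [0.4888 0.2299 0.036 ] [array([0.4906, 0.228 , 0.0313]), np.float64(0.001)]
clampcornerD [0.578  0.2218 0.036 ] [0.5712 0.2222 0.036 ] [array([0.5745, 0.2182, 0.0298]), np.float64(0.001)]
bangle [ 0.5137 -0.006   0.004 ] [ 0.511  -0.0083  0.004 ] [array([ 0.5118, -0.0093,  0.0014]), np.float64(0.0017)]
```

The crops confirm it: the large spanner has a 60 mm head and an overall length of about 205 mm, with its origin at about (0.638,-0.217) and a yaw of -9°. The nut is at about (0.528,0.177). Next I'll move above the nut and look.

```bash
cat >> h.py <<'E'
def go(p,yaw=None,st=None):
    st=st or sensors.observe()
    from scipy.spatial.transform import Rotation as Ro
    R=Ro.from_euler('xyz',st['tool_rot']).as_matrix()
    d=R.T@(np.array(p)-st['tool_pos'])
    y=st['tool_rot'][2]
    tw=0 if yaw is None else -np.degrees((yaw-y+np.pi)%(2*np.pi)-np.pi)
    print('pos',st['tool_pos'].round(4),'rot',st['tool_rot'].round(4),'J6',st['qpos'][5].round(3),'t',round(st['time'],2)); print('shift mm',(d*1000).round(1),'twist',round(tw,1))
E
python3 -c "
from h import *
go([.528,.177,.25],-1.57)"
```

```text
pos [ 0.1912 -0.4887  0.2512] rot [-1.5719e+00  2.0000e-04 -2.7688e+00] J6 -0.146 t 0.15
shift mm [-556.2    1.9 -497.3] twist -68.7
```

Emit:
send_rows(motion=[[[-0.556,0,-0.497,-68.7],[-0.556,0,-0.497,-68.7],[-0.556,0,-0.497,-68.7],[-0.556,0,-0.497,-68.7],[-0.556,0,-0.497,-68.7],[-0.556,0,-0.497,-68.7],[-0.556,0,-0.497,-68.7],[-0.556,0,-0.497,-68.7]]])

```text
time: 0.95
tool_pos: [0.3722, -0.1301, 0.2519]
tool_rot: [-1.571, 0.001, -1.564]
contact_force: [1.4, 0.3, 0.2]
opening: 0.0914
```

```bash
python3 -c "
from h import *
go([.528,.177,.25],-1.57)"
```

```text
pos [ 0.3722 -0.1301  0.2519] rot [-1.5707e+00  9.0000e-04 -1.5640e+00] J6 -0.539 t 0.95
shift mm [-306.     2.2  157.9] twist 0.3
```

Emit:
send_rows(motion=[[[-0.306,0,0.158,0],[-0.306,0,0.158,0],[-0.306,0,0.158,0],[-0.306,0,0.158,0],[-0.306,0,0.158,0],[-0.306,0,0.158,0],[-0.306,0,0.158,0],[-0.306,0,0.158,0]]])

```text
time: 1.75
tool_pos: [0.5293, 0.1815, 0.2511]
tool_rot: [-1.571, 0.002, -1.559]
contact_force: [0.2, -0.3, -0.1]
opening: 0.0919
```

```bash
python3 -c "
from h import *
go([.528,.177,.25],-1.57)
c=snap('wrist','w1')
print(proj(c,[[.528,.177,.073],[.528,.177,.064]]))"
```

```text
pos [0.5293 0.1815 0.2511] rot [-1.5708  0.0024 -1.5594] J6 0.18 t 1.75
shift mm [ 4.5  1.1 -1.3] twist 0.6
[[316.10858164 231.56412296]
 [316.14036822 229.36662061]]
```

View pics/w1.png

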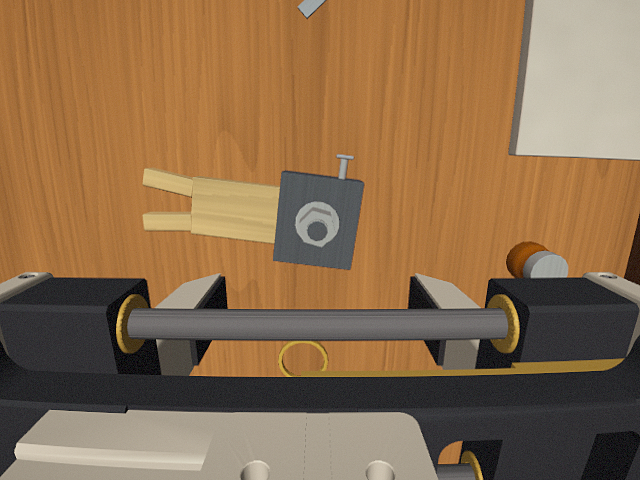

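The nut is in clear view at about (317,225), within 1–2 px of where I predicted it. I'll zoom in for the hex orientation.

```bash
python3 - <<'E'
import cv2
a=cv2.imread('pics/w1.png')
c=a[195:255,285:350]; c=cv2.resize(c,None,fx=9,fy=9,interpolation=cv2.INTER_CUBIC)
c=cv2.convertScaleAbs(c,alpha=1.3,beta=-40)
cv2.imwrite('pics/w1c.png',c)
E
```

```text
(no output)
```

View pics/w1c.png

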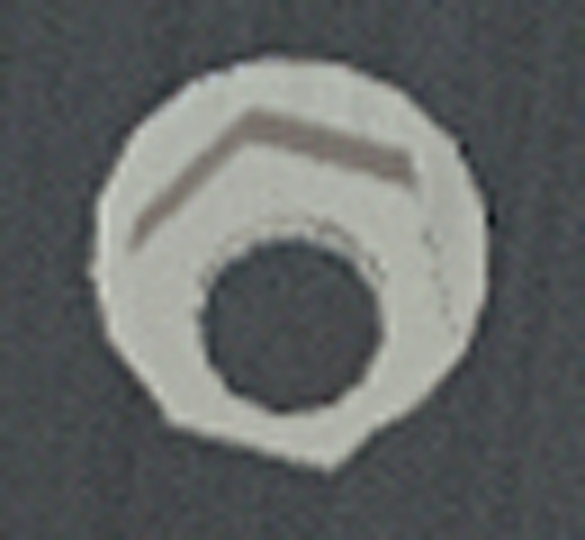

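```bash
python3 - <<'E'
from h import *
c=load('w1')
P=np.array([(330,468),(172,422),(130,252),(247,143),(413,185),(457,330)],float)/9+[285-.45,195-.45]
W=plane(c,P,.064)[:,:2]; m=W.mean(0); print(W.round(4),m)
a=np.degrees(np.arctan2(*(W-m).T[::-1])); print(a, a%60, np.linalg.norm(W-m,axis=1))
for i,j in [(0,1),(3,4),(2,3),(1,2)]:
    e=W[j]-W[i]; print(np.degrees(np.arctan2(e[1],e[0]))%60, np.linalg.norm(e))
Q=np.array([(283,172),(364,183),(352,269),(274,262)],float); V=plane(c,Q,.036)[:,:2]
print(V.round(4),V.mean(0))
for i,j in [(0,1),(3,2),(0,3),(1,2)]:
    e=V[j]-V[i]; print(np.degrees(np.arctan2(e[1],e[0])))
S=np.array([(291,325)])/9+[285-.45,195-.45]; print(plane(c,S,.073))
E
```

```text
[[0.5331 0.1598]
 [0.516  0.1648]
 [0.5115 0.1835]
 [0.5239 0.1954]
 [0.5415 0.1911]
 [0.5465 0.1754]] [0.52875252 0.17834427]
[ -76.73172997 -133.37114014  163.22841468  105.89776759   45.0290741
   -9.52618243] [43.26827003 46.62885986 43.22841468 45.89776759 45.0290741  50.47381757] [0.01904262 0.01861748 0.0180282  0.01776648 0.01804216 0.01804   ]
43.74847596815758 0.017869529253627142
46.214173874076515 0.01814044824057964
43.79684886525576 0.01717197743516644
43.437215548817974 0.01926291073358054
[[0.4941 0.2293]
 [0.576  0.2192]
 [0.5672 0.1267]
 [0.4829 0.1339]] [0.53006389 0.17729482]
-7.042518386051918
-4.825078413329326
-96.66599641032069
-95.44823073527621
[[0.52871842 0.17787864 0.073     ]]
```

The nut centre is (0.5285,0.178), with flat normals at 14.3° mod 60. The clamp yaw is about -6°, which puts the starting finger_turn at about 0.69, so about 52° remain. I'll use a tool yaw of -75.7°.

```bash
python3 -c "
from h import *
go([.5285,.178,.11],np.radians(-75.7))"
```

```text
pos [0.5283 0.1792 0.2511] rot [-1.5721e+00  8.0000e-04 -1.5602e+00] J6 0.178 t 1.8
shift mm [  1.3 141.1   0.4] twist -13.7
```

Emit:
send_rows(motion=[[[0.001,0.05,0,-8],[0.001,0.1,0,-13.7],[0.001,0.14,0,-13.7],[0.001,0.141,0,-13.7],[0.001,0.141,0,-13.7]]], gripper=0.6)

```text
time: 2.3
tool_pos: [0.5281, 0.1776, 0.1107]
tool_rot: [-1.573, 0.001, -1.322]
contact_force: [1.2, 0.4, 1.6]
opening: 0.0576
```

```bash
python3 -c "
from h import *
go([.5285,.178,.069],np.radians(-75.7))"
```

```text
pos [0.5281 0.1776 0.1107] rot [-1.5727e+00  1.0000e-03 -1.3223e+00] J6 -0.063 t 2.3
shift mm [-0.3 41.7  0.5] twist -0.1
```

Emit:
send_rows(motion=[[[0,0.025,0.0005,0],[0,0.041,0.0005,0],[0,0.0415,0.0005,0],[0,0.0415,0.0005,0]]])

```text
time: 2.7
tool_pos: [0.5299, 0.1777, 0.0716]
tool_rot: [-1.569, 0.001, -1.323]
contact_force: [0.5, -0.3, 0.2]
opening: 0.0552
```

Emit:
send_rows(motion=[[[0,0,0,0],[0,0,0,0],[0,0,0,0],[0,0,0,0],[0,0,0,0]]], gripper=0.2, grip_force=10)

```text
time: 3.2
tool_pos: [0.529, 0.1775, 0.0721]
tool_rot: [-1.571, 0.001, -1.323]
contact_force: [-4.9, -2.0, 6.8]
opening: 0.0316
```

```bash
python3 -c "
from h import *
go([.5285,.178,.069],np.radians(-75.7)); print(sensors.observe()['torque'],sensors.observe()['contact_force'])
c=snap('side','s2')
cv2.imwrite('pics/s2c.png',cv2.resize(c['frame'][200:400,200:420,::-1],None,fx=3,fy=3))"
```

```text
pos [0.529  0.1775 0.0721] rot [-1.5712e+00  6.0000e-04 -1.3226e+00] J6 -0.063 t 3.2
shift mm [-0.6  3.1 -0.3] twist -0.1
[-0.27895344  0.72684508  0.0083519 ] [-4.87393068 -1.96103589  6.76180887]
```

View pics/s2c.png

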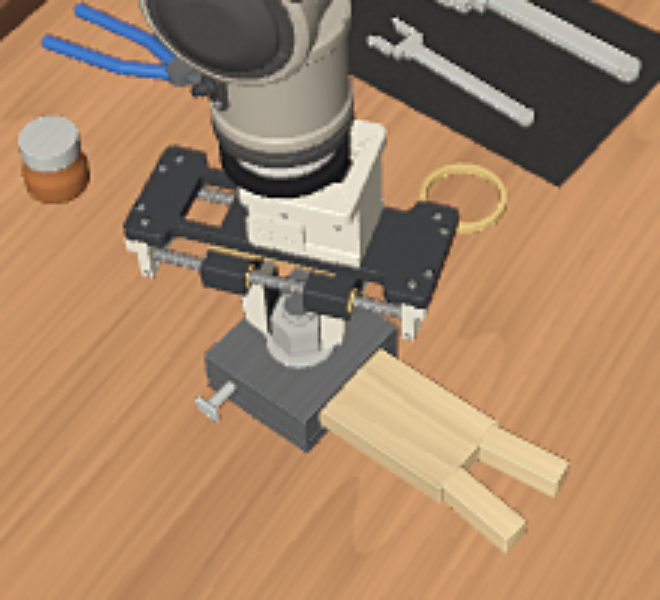

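The fingers are on the flats, with an opening of 31.6 mm against 32 mm across flats. Now I'll turn clockwise.

Emit:
send_rows(motion=[[[0,0,0,8],[0,0,0,16],[0,0,0,24],[0,0,0,32],[0,0,0,40],[0,0,0,40]]])

```text
time: 3.85
tool_pos: [0.5288, 0.1775, 0.0722]
tool_rot: [-1.572, -0.0, -2.022]
contact_force: [-1.3, -0.3, 0.1]
opening: 0.0314
```

```bash
python3 -c "
from h import *
s=sensors.observe();go([.529,.1775,.072],np.radians(-75.8-57),s); print(s['torque'],s['opening'])"
```

```text
pos [0.5288 0.1775 0.0722] rot [-1.5718 -0.     -2.0219] J6 0.637 t 3.85
shift mm [-0.1  0.2  0.2] twist 17.0
[-0.07786891  0.03835823 -0.0410708 ] 0.03135625781526943
```

Emit:
send_rows(motion=[[[0,0,0,5],[0,0,0,10],[0,0,0,10]]])

```text
time: 4.15
tool_pos: [0.5288, 0.1775, 0.0722]
tool_rot: [-1.572, -0.0, -2.194]
contact_force: [-0.1, 0.6, -0.5]
opening: 0.0318
```

```bash
python3 -c "
from h import *
s=sensors.observe();go([.529,.1775,.072],np.radians(-75.8-57),s); print(s['torque'],s['opening'])"
```

```text
pos [0.5288 0.1775 0.0722] rot [-1.5718e+00 -3.0000e-04 -2.1938e+00] J6 0.809 t 4.15
shift mm [-0.2  0.2  0.2] twist 7.1
[ 0.00169781 -0.08376247 -0.04789644] 0.03180700479641974
```

Emit:
send_rows(motion=[[[0,0,0,3],[0,0,0,3]]])

```text
time: 4.35
tool_pos: [0.5288, 0.1775, 0.0722]
tool_rot: [-1.572, -0.0, -2.242]
contact_force: [-0.6, -0.3, -0.4]
opening: 0.032
```

```bash
python3 -c "
from h import *
s=sensors.observe();go([.529,.1775,.072],np.radians(-75.8-57),s); print(s['torque'],s['opening'])"
```

```text
pos [0.5288 0.1775 0.0722] rot [-1.5717e+00 -3.0000e-04 -2.2421e+00] J6 0.857 t 4.35
shift mm [-0.1  0.2  0.1] twist 4.3
[ 0.00310106 -0.12980968  0.1407304 ] 0.03204532690431525
```

Emit:
send_rows(motion=[[[0,0,0,3],[0,0,0,3]]])

```text
time: 4.55
tool_pos: [0.5288, 0.1775, 0.0722]
tool_rot: [-1.572, -0.0, -2.291]
contact_force: [-0.6, -0.1, -1.8]
opening: 0.0315
```

```bash
python3 -c "
from h import *
s=sensors.observe();go([.529,.1775,.072],np.radians(-75.8-57),s); print(s['torque'],s['opening'])"
```

```text
pos [0.5288 0.1775 0.0722] rot [-1.5716e+00 -4.0000e-04 -2.2909e+00] J6 0.906 t 4.55
shift mm [-0.1  0.2  0.1] twist 1.5
[-0.03517744 -0.01843906  0.09414168] 0.03148153936384087
```

Emit:
send_rows(motion=[[[0,0,0,3],[0,0,0,4],[0,0,0,4]]])

```text
time: 4.85
tool_pos: [0.5288, 0.1775, 0.0722]
tool_rot: [-1.572, -0.0, -2.358]
contact_force: [0.1, 0.2, -0.2]
opening: 0.0317
```

```bash
python3 -c "
from h import *
s=sensors.observe();go([.529,.1775,.072],np.radians(-75.8-57),s); print(s['torque'],s['opening'])"
```

```text
pos [0.5288 0.1775 0.0722] rot [-1.5716e+00 -5.0000e-04 -2.3582e+00] J6 0.973 t 4.85
shift mm [-0.1  0.2  0.1] twist -2.3
[-0.01590646 -0.08305604  0.23394715] 0.031659317677791496
```

The torque has risen to 0.23 N·m, so the nut is at its stop. I'll release, rise and look.

Emit:
send_rows(motion=[[[0,0,0,0],[0,0,0,0],[0,0,0,0]]], gripper=0.7)

```text
time: 5.15
tool_pos: [0.5289, 0.1775, 0.0723]
tool_rot: [-1.572, -0.0, -2.358]
contact_force: [0.2, 0.1, -0.3]
opening: 0.0514
```

Emit:
send_rows(motion=[[[0,-0.03,0,0],[0,-0.08,0,0],[0,-0.11,0,0],[0,-0.11,0,0],[0,-0.11,0,0]]])

```text
time: 5.65
tool_pos: [0.529, 0.1775, 0.1827]
tool_rot: [-1.571, 0.001, -2.357]
contact_force: [0.2, -0.0, -0.2]
opening: 0.0641
```

```bash
python3 - <<'E'
from h import *
c=snap('wrist','w3')
u,v=proj(c,[[.5285,.178,.064]])[0]; print(u,v)
x,y=int(u)-45,int(v)-45
a=cv2.resize(c['frame'][y:y+90,x:x+90,::-1],None,fx=6,fy=6,interpolation=cv2.INTER_CUBIC)
print(x,y)
cv2.imwrite('pics/w3c.png',cv2.convertScaleAbs(a,alpha=1.3,beta=-40))
E
```

```text
316.85329611095915 243.54836546468258
271 198
```

View pics/w3c.png

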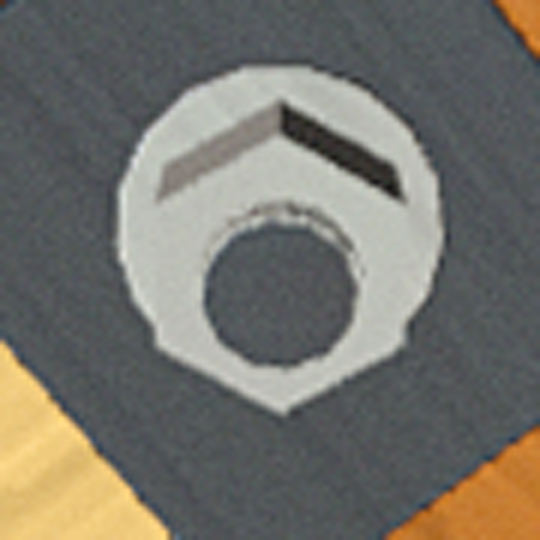

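View pics/w3.png

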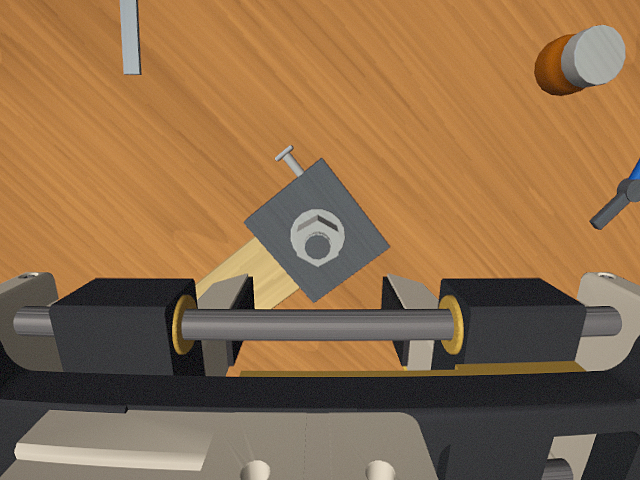

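```bash
python3 - <<'E'
from h import *
c=load('w3')
P=np.array([(285,413),(157,345),(157,200),(282,133),(403,200),(405,345)],float)/6+[271-.42,198-.42]
W=plane(c,P,.064)[:,:2]; m=W.mean(0); print(m)
a=np.degrees(np.arctan2(*(W-m).T[::-1])); print(a%60, np.linalg.norm(W-m,axis=1))
for i,j in [(0,1),(3,4),(2,3),(5,0),(1,2),(5,4)]:
    e=W[j]-W[i]; print(np.degrees(np.arctan2(e[1],e[0]))%60)
print(plane(c,np.array([(281,295)])/6+[271-.42,198-.42],.073))
Q=np.array([(246,220),(321,158),(390,247),(315,302)],float); V=plane(c,Q,.036)[:,:2]
for i,j in [(0,1),(3,2),(0,3),(1,2)]:
    e=V[j]-V[i]; print('cl',np.degrees(np.arctan2(e[1],e[0])))
go([.528,-.2,.25],np.pi-.16)
E
```

```text
[0.52901811 0.17781692]
[46.25542064 45.48667838 43.17279959 44.68357501 47.17940093 44.02026851] [0.01879649 0.01866167 0.01851391 0.0183627  0.01818435 0.01855446]
45.51934246999389
45.42188702055665
43.50858947390001
45.81084101898949
43.953086015419075
46.53874300325972
[[0.52884501 0.17775039 0.073     ]]
cl -6.266865864104319
cl -6.578276356909756
cl -97.51596698524945
cl -96.47954581778767
pos [0.5284 0.1773 0.1816] rot [-1.5723e+00 -1.4000e-03 -2.3575e+00] J6 0.973 t 5.7
shift mm [266.8 -68.5 266.8] twist 54.1
```

The nut turned with the fingers. Its flat normals are now at 15° mod 60 and the total turn is about 1.71 rad, so wrench_turn is about 0.1. Next is the spanner.

```bash
python3 - <<'E'
from h import *
go([.564,-.204,.2],np.radians(170.7))
E
```

```text
pos [0.5284 0.1773 0.1816] rot [-1.5723e+00 -1.4000e-03 -2.3575e+00] J6 0.973 t 5.7
shift mm [244.1 -18.6 295.1] twist 54.2
```

Emit:
send_rows(motion=[[[0.03,-0.018,0.036,8],[0.06,-0.018,0.072,16],[0.09,-0.018,0.108,24],[0.12,-0.018,0.145,32],[0.15,-0.018,0.181,40],[0.18,-0.018,0.218,48],[0.212,-0.018,0.256,54.2],[0.244,-0.018,0.295,54.2]]], gripper=0.6)

```text
time: 6.5
tool_pos: [0.563, -0.205, 0.1974]
tool_rot: [-1.572, -0.005, 2.977]
contact_force: [-0.2, 0.2, 0.4]
opening: 0.0553
```

```bash
python3 - <<'E'
from h import *
go([.564,-.204,.2],np.radians(170.7))
E
```

```text
pos [ 0.563  -0.205   0.1974] rot [-1.5718 -0.0055  2.9768] J6 1.259 t 6.5
shift mm [-0.8 -2.6 -1.1] twist -0.1
```

Emit:
send_rows(motion=[[[0,0,0,0],[0,0,0,0]]])

```text
time: 6.7
tool_pos: [0.5619, -0.2058, 0.1948]
tool_rot: [-1.573, -0.01, 2.974]
contact_force: [0.1, -0.5, 0.5]
opening: 0.0551
```

```bash
python3 - <<'E'
from h import *
c=snap('wrist','w4'); go([.564,-.204,.1],np.radians(170.7))
E
```

```text
pos [ 0.5622 -0.2045  0.1954] rot [-1.5734 -0.0092  2.9761] J6 1.26 t 6.75
shift mm [-2.6 95.4 -0.6] twist -0.2
```

View pics/w4.png

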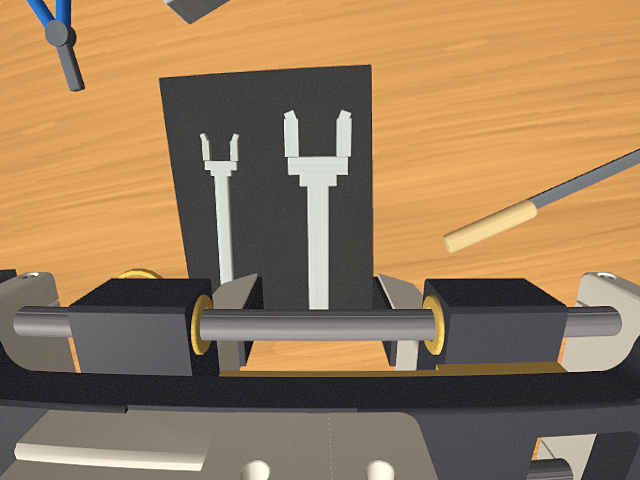

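The wrist view shows the large steel spanner at columns 285–352 with its handle at column 318, clear of the small one at column 220. I'll measure its axis.

```bash
python3 - <<'E'
from h import *
c=load('w4'); g=cv2.cvtColor(c['frame'],cv2.COLOR_RGB2GRAY).astype(int)
for r in [115,130,145,165,175,200,220,240,260,280,295]:
    xs=np.where(g[r,275:365]>130)[0]+275
    s=np.split(xs,np.where(np.diff(xs)>1)[0]+1)
    print(r,[(k[0],k[-1],plane(c,[(k[0]-.5,r),(k[-1]+.5,r)],.013)[:,:2].round(4).tolist()) for k in s if len(k)>2])
L=[]
for r in range(192,300,4):
    xs=np.where(g[r,275:365]>130)[0]+275
    L.append(plane(c,[((xs[0]+xs[-1])/2,r)],.013)[0,:2])
L=np.array(L); v=np.linalg.svd(L-L.mean(0))[2][0]; v*=np.sign(v[0]); print(L.mean(0),v,np.degrees(np.arctan2(v[1],v[0])))
# neck row & prong end
for r in (100,104,108,112,114,154,157,160,187,190): print(r,plane(c,[(318,r)],.013)[0,:2].round(4))
o=np.array([.638,-.2165]); print(((o-L.mean(0))@v)*v+L.mean(0))
E
```

```text
115 [(np.int64(284), np.int64(294), [[0.6627, -0.1923], [0.6611, -0.2018]]), (np.int64(339), np.int64(350), [[0.6546, -0.2397], [0.6529, -0.25]])]
130 [(np.int64(284), np.int64(297), [[0.6503, -0.1899], [0.6482, -0.2021]]), (np.int64(336), np.int64(351), [[0.6425, -0.2351], [0.6402, -0.249]])]
145 [(np.int64(284), np.int64(298), [[0.6376, -0.1874], [0.6354, -0.2006]]), (np.int64(336), np.int64(350), [[0.6298, -0.2331], [0.6276, -0.2463]])]
165 [(np.int64(288), np.int64(347), [[0.6198, -0.1876], [0.6107, -0.2411]])]
175 [(np.int64(300), np.int64(336), [[0.6092, -0.1967], [0.6035, -0.2299]])]
200 [(np.int64(307), np.int64(328), [[0.5855, -0.199], [0.5821, -0.2191]])]
220 [(np.int64(307), np.int64(328), [[0.5669, -0.1956], [0.5634, -0.216]])]
240 [(np.int64(308), np.int64(328), [[0.5475, -0.1931], [0.5441, -0.2129]])]
260 [(np.int64(308), np.int64(328), [[0.5276, -0.1896], [0.5242, -0.2097]])]
280 [(np.int64(308), np.int64(328), [[0.507, -0.1859], [0.5035, -0.2064]])]
295 [(np.int64(309), np.int64(328), [[0.4909, -0.1841], [0.4875, -0.2038]])]
[ 0.54109618 -0.20215574] [ 0.98724544 -0.15920568] -9.160793828214505
100 [ 0.6698 -0.2241]
104 [ 0.6666 -0.2235]
108 [ 0.6633 -0.223 ]
112 [ 0.66   -0.2224]
114 [ 0.6584 -0.2221]
154 [ 0.6247 -0.2164]
157 [ 0.6221 -0.216 ]
160 [ 0.6195 -0.2155]
187 [ 0.5956 -0.2115]
190 [ 0.5929 -0.211 ]
[ 0.63779839 -0.21775018]
```

Emit:
send_rows(motion=[[[-0.002,0.05,0.001,0],[-0.002,0.1,0.001,0],[-0.002,0.135,0.001,0],[-0.002,0.135,0.001,0],[-0.002,0.135,0.001,0]]])

```text
time: 7.25
tool_pos: [0.5631, -0.2039, 0.0608]
tool_rot: [-1.574, -0.01, 2.978]
contact_force: [0.5, 0.2, -0.3]
opening: 0.055
```

```bash
python3 - <<'E'
from h import *
go([.564,-.206,.030],np.radians(170.84))
E
```

```text
pos [ 0.5631 -0.2039  0.0608] rot [-1.5739 -0.01    2.9779] J6 1.259 t 7.25
shift mm [-1.6 30.7  2. ] twist -0.2
```

Emit:
send_rows(motion=[[[-0.001,0.02,0.002,0],[-0.001,0.0305,0.002,0],[-0.001,0.0305,0.002,0],[-0.001,0.0305,0.002,0]]])

```text
time: 7.65
tool_pos: [0.5641, -0.206, 0.0316]
tool_rot: [-1.573, -0.008, 2.978]
contact_force: [0.3, 1.0, -0.5]
opening: 0.0549
```

```bash
python3 - <<'E'
from h import *
go([.564,-.206,.030],np.radians(170.84)); print(sensors.observe()['contact_force'])
E
```

```text
pos [ 0.5641 -0.206   0.0316] rot [-1.5733 -0.0083  2.9782] J6 1.257 t 7.65
shift mm [0.1 1.6 0. ] twist -0.2
[ 0.25737919  0.99266492 -0.50798519]
```

Emit:
send_rows(motion=[[[0,0.0025,0,0],[0,0.0025,0,0]]])

```text
time: 7.85
tool_pos: [0.5645, -0.2062, 0.0299]
tool_rot: [-1.573, -0.007, 2.978]
contact_force: [-0.6, -0.2, -0.4]
opening: 0.0552
```

Emit:
send_rows(motion=[[[0,0,0,0],[0,0,0,0],[0,0,0,0],[0,0,0,0],[0,0,0,0],[0,0,0,0]]], gripper=0.05, grip_force=45)

```text
time: 8.45
tool_pos: [0.5645, -0.2062, 0.0298]
tool_rot: [-1.573, -0.007, 2.978]
contact_force: [-0.8, -0.2, -0.3]
opening: 0.019
```

Emit:
send_rows(motion=[[[0,-0.02,0,0],[0,-0.04,0,0],[0,-0.07,0,0],[0,-0.1,0,0],[0,-0.1,0,0]]])

```text
time: 8.95
tool_pos: [0.5671, -0.2075, 0.1336]
tool_rot: [-1.571, -0.0, 2.978]
contact_force: [0.8, -0.8, -3.4]
opening: 0.0196
```

```bash
python3 - <<'E'
from h import *
go([.564,-.206,.15],np.radians(170.84))
snap('wrist','w5')
c=snap('side','s5'); cv2.imwrite('pics/s5c.png',cv2.resize(c['frame'][100:300,260:480,::-1],None,fx=3,fy=3))
E
```

```text
pos [ 0.5671 -0.2075  0.1336] rot [-1.5706 -0.      2.9783] J6 1.257 t 8.95
shift mm [  3.3 -16.4  -0.9] twist -0.2
```

View pics/w5.png

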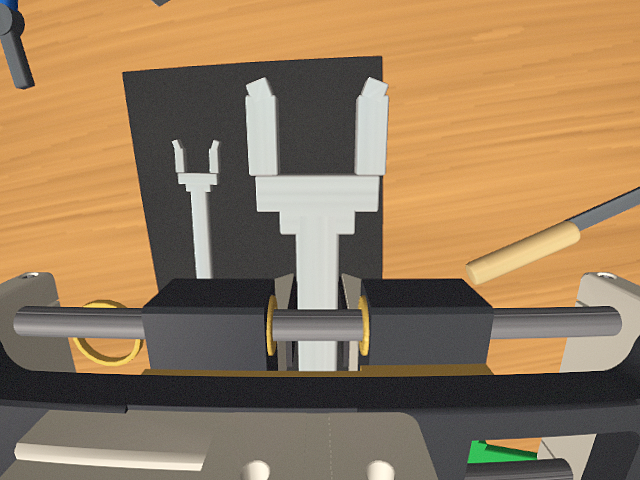

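View pics/s5c.png

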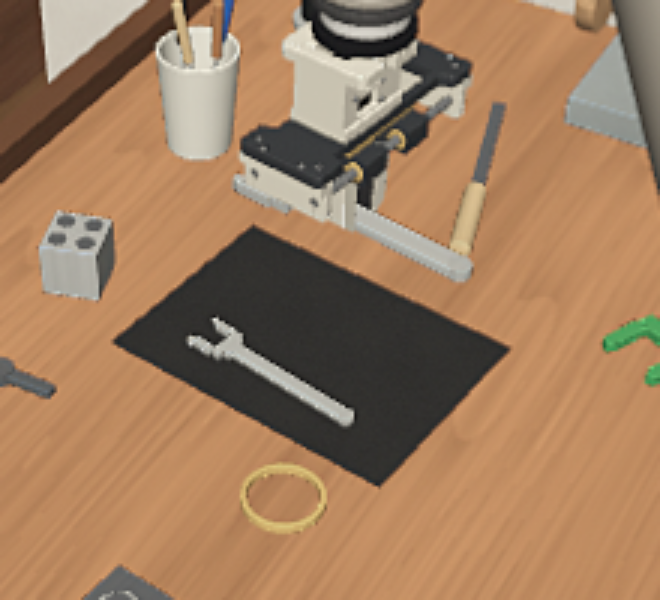

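Lifted level. I'll measure the jaw position in the tool frame from this view.

```bash
cat >> h.py <<'E'
def jaw(c,st,zoff=.0168):
    """spanner axis in tool frame; returns tool-frame coords of points in mm"""
    from scipy.spatial.transform import Rotation as Ro
    R=Ro.from_euler('xyz',st['tool_rot']).as_matrix(); z=st['tool_pos'][2]-zoff
    g=cv2.cvtColor(c['frame'],cv2.COLOR_RGB2GRAY).astype(int)
    out=[]
    for r in range(100,175,12):
        xs=np.where(g[r,235:400]>150)[0]+235; s=[k for k in np.split(xs,np.where(np.diff(xs)>1)[0]+1) if len(k)>5]
        if len(s)>=2:
            p=plane(c,[(s[0][-1]+.5,r),(s[-1][0]-.5,r)],z)-st['tool_pos']
            q=p@R*1000; out.append(np.r_[r,q[:,[0,2]].ravel(),q[:,2].mean()])
    return np.array(out)
E
python3 - <<'E'
from h import *
st=sensors.observe(); c=load('w5')
print(jaw(c,st).round(1))
from scipy.spatial.transform import Rotation as Ro
R=Ro.from_euler('xyz',st['tool_rot']).as_matrix()
for uv in [(317,176),(260,80),(373,80),(317,235),(317,365)]:
  print(uv,((plane(c,[uv],st['tool_pos'][2]-.0168)-st['tool_pos'])@R*1000).round(1))
g=cv2.cvtColor(c['frame'],cv2.COLOR_RGB2GRAY).astype(int)
for r in (240,250,260):
  xs=np.where(g[r,285:350]>150)[0]+285; print(r,xs[0],xs[-1],((plane(c,[((xs[0]+xs[-1])/2,r)],st['tool_pos'][2]-.0168)-st['tool_pos'])@R*1000).round(1))
E
```

```text
[[100.  -93.1 -17.7 -93.2  31.2   6.7]
 [112.  -88.2 -17.5 -88.3  31.    6.8]
 [124.  -83.3 -17.6 -83.3  30.8   6.6]
 [136.  -78.3 -17.7 -78.3  31.    6.6]
 [148.  -73.2 -17.4 -73.2  30.8   6.7]
 [160.  -68.  -17.6 -68.   16.9  -0.4]
 [172.  -62.8 -17.7 -62.8  31.3   6.8]]
(317, 176) [[-61.   16.3   0.3]]
(260, 80) [[-101.2   16.1  -23.6]]
(373, 80) [[-101.1   16.    23.9]]
(317, 235) [[-33.8  16.5   0.3]]
(317, 365) [[36.5 17.1  0.2]]
240 296 337 [[-31.4  16.6   0. ]]
250 296 337 [[-26.5  16.6   0. ]]
260 296 337 [[-21.6  16.6  -0. ]]
```

```bash
python3 - <<'E'
from h import *
go([.437,.086,.13],np.radians(-135.1))
E
```

```text
pos [ 0.5648 -0.2064  0.1293] rot [-1.5731 -0.0075  2.9782] J6 1.257 t 9.05
shift mm [ 173.6    1.2 -267.7] twist -54.3
```

Emit:
send_rows(motion=[[[0.025,0,-0.038,-7.8],[0.05,0,-0.076,-15.5],[0.075,0,-0.115,-23.3],[0.1,0,-0.153,-31],[0.124,0,-0.191,-38.8],[0.149,0,-0.229,-46.5],[0.174,0,-0.268,-54.3],[0.174,0,-0.268,-54.3]]])

```text
time: 9.85
tool_pos: [0.4322, 0.0904, 0.1292]
tool_rot: [-1.584, -0.007, -2.348]
contact_force: [0.0, -0.6, -3.2]
opening: 0.0195
```

Emit:
send_rows(motion=[[[0,0,0,0],[0,0,0,0],[0,0,0,0]]])

```text
time: 10.15
tool_pos: [0.4323, 0.0896, 0.1286]
tool_rot: [-1.585, -0.008, -2.35]
contact_force: [-0.0, -0.6, -3.2]
opening: 0.0193
```

```bash
python3 - <<'E'
from h import *
st=sensors.observe();c=snap('wrist','w6')
print(jaw(c,st).round(1)); print(proj(c,[.5288,.1776,.064]))
go([.437,.086,.075],np.radians(-135.1))
E
```

```text
[[100.  -90.3 -18.4 -90.2  16.2  -1.1]
 [112.  -85.6 -18.1 -85.5  16.3  -0.9]
 [124.  -80.8 -18.2 -80.7  16.4  -0.9]
 [136.  -75.9 -18.4 -75.9  16.6  -0.9]
 [148.  -71.  -18.1 -70.9  16.3  -0.9]
 [160.  -66.  -18.3 -66.   16.4  -0.9]
 [172.  -60.9 -18.  -60.9  16.5  -0.7]]
[[332.39260204  30.61455404]]
pos [0.4325 0.0895 0.1288] rot [-1.5841 -0.0072 -2.3504] J6 0.803 t 10.2
shift mm [-1.1 53.7  6.4] twist 0.4
```

View pics/w6.png

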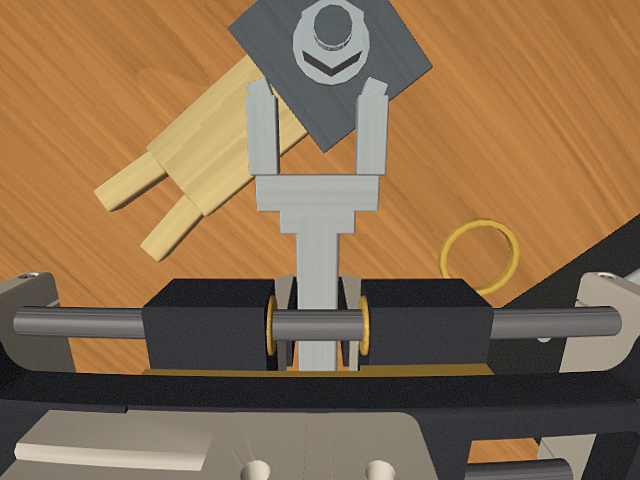

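The mouth, centred on column 317, faces the nut with its flats parallel. The nut is at column 332, so I need about 6 mm of lateral correction. I'll descend and recheck.

Emit:
send_rows(motion=[[[-0.001,0.02,0.003,0.3],[-0.001,0.04,0.006,0.3],[-0.001,0.052,0.0065,0.3],[-0.001,0.053,0.0065,0.3],[-0.001,0.053,0.0065,0.3],[-0.001,0.053,0.0065,0.3]]])

```text
time: 10.8
tool_pos: [0.4377, 0.0856, 0.0763]
tool_rot: [-1.583, -0.006, -2.356]
contact_force: [-0.6, 0.1, -2.7]
opening: 0.0192
```

```bash
python3 - <<'E'
from h import *
st=sensors.observe();c=snap('wrist','w7')
print(jaw(c,st).round(1)); print(proj(c,[[.5288,.1776,.064],[.5288,.1776,.073]]))
go([.437,.086,.075],np.radians(-135.1)); go([.5288,.1776,.064])
E
```

```text
[[100.  -90.3 -18.4 -90.2  16.2  -1.1]
 [112.  -85.6 -18.1 -85.5  16.4  -0.9]
 [124.  -80.8 -18.2 -80.7  16.5  -0.9]
 [136.  -75.9 -18.4 -75.9  16.6  -0.9]
 [148.  -71.  -18.1 -70.9  16.3  -0.9]
 [160.  -66.  -18.2 -65.9  16.4  -0.9]
 [172.  -60.9 -18.4 -60.9  16.6  -0.9]]
[[316.6408838  -10.70731487]
 [316.29565615 -21.75087509]]
pos [0.4376 0.0857 0.0764] rot [-1.5831 -0.0062 -2.3561] J6 0.799 t 10.85
shift mm [ 0.2  1.4 -0.7] twist 0.1
pos [0.4376 0.0857 0.0764] rot [-1.5831 -0.0062 -2.3561] J6 0.799 t 10.85
shift mm [-129.5   11.6   -0.4] twist 0
```

View pics/w7.png

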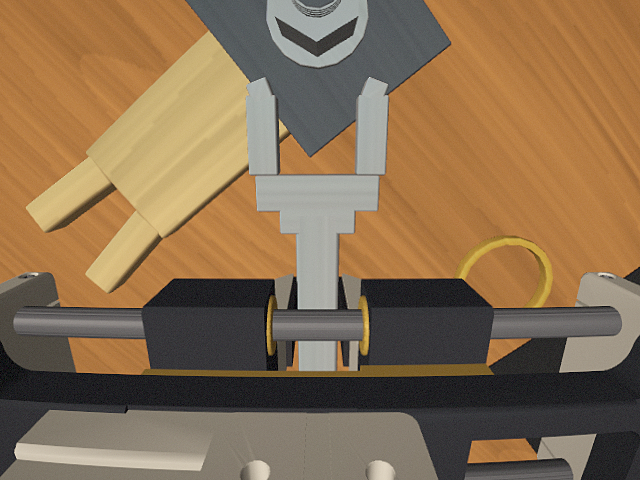

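The nut centre is at column 316.6 and the mouth centre at 316.5, so they're aligned. Sliding in.

Emit:
send_rows(motion=[[[-0.01,0,0,0],[-0.02,0,0,0],[-0.03,0,0,0],[-0.03,0,0,0],[-0.03,0,0,0]]])

```text
time: 11.35
tool_pos: [0.4588, 0.1073, 0.076]
tool_rot: [-1.583, -0.007, -2.355]
contact_force: [0.3, 0.2, -4.0]
opening: 0.0191
```

```bash
python3 - <<'E'
from h import *
st=sensors.observe();c=snap('wrist','w8'); print(st['contact_force'])
go([.5288,.1776,.0764],np.radians(-135.1))
E
```

```text
[ 0.33576372  0.19908189 -4.04131463]
pos [0.4585 0.107  0.076 ] rot [-1.5835 -0.0068 -2.3555] J6 0.843 t 11.4
shift mm [-99.6  -1.1  -0.2] twist 0.1
```

View pics/w8.png

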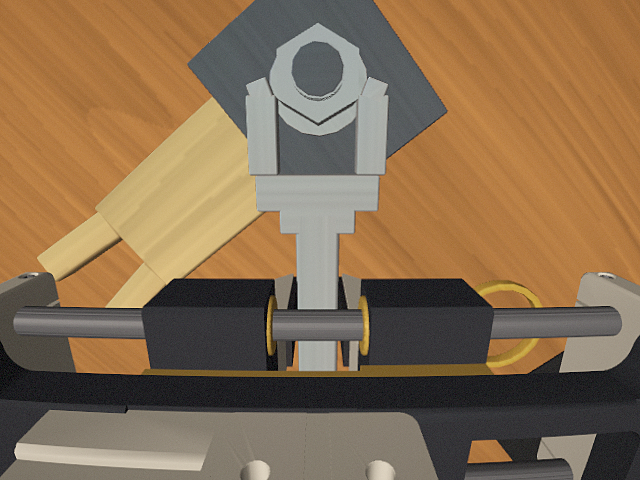

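The nut has entered the mouth centred, with no force. I'll seat it 20 mm further.

Emit:
send_rows(motion=[[[-0.007,0,0,0],[-0.014,0,0,0],[-0.02,0,0,0],[-0.02,0,0,0],[-0.02,0,0,0]]])

```text
time: 11.9
tool_pos: [0.4726, 0.1213, 0.0757]
tool_rot: [-1.584, -0.007, -2.355]
contact_force: [0.7, -0.7, -2.3]
opening: 0.0193
```

```bash
python3 - <<'E'
from h import *
st=sensors.observe();c=snap('wrist','w9'); print(st['contact_force'])
go([.5288,.1776,.0764],np.radians(-135.1))
E
```

```text
[ 0.74378311 -0.65064765 -2.33032587]
pos [0.4724 0.1212 0.0757] rot [-1.5839 -0.0073 -2.3553] J6 0.87 t 11.95
shift mm [-79.7  -1.3   0. ] twist 0.1
```

View pics/w9.png

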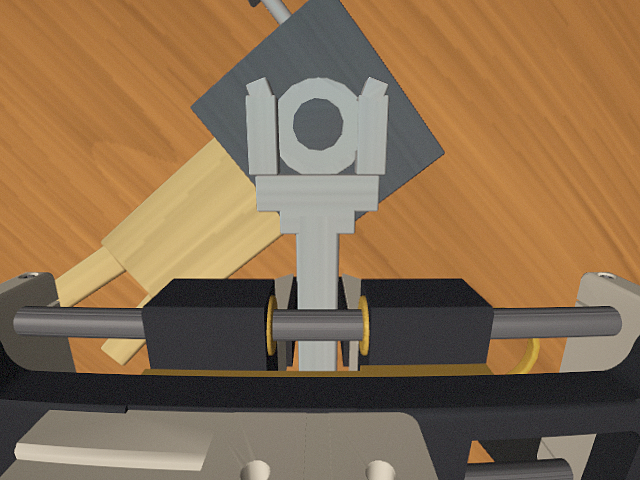

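It's seated. The pivot is 79.7 mm away along tool -x. I'll sweep clockwise in arcs, allowing about 7° of play before it bites.

Emit:
send_rows(motion=[[[-0.0006,0,-0.0097,7],[-0.0024,0,-0.0193,14],[-0.0053,0,-0.0286,21],[-0.0093,0,-0.0374,28],[-0.0093,0,-0.0374,28]]])

```text
time: 12.45
tool_pos: [0.4525, 0.1544, 0.0763]
tool_rot: [-1.578, -0.012, -2.844]
contact_force: [1.6, -2.5, -3.6]
opening: 0.0195
```

```bash
python3 - <<'E'
from h import *
st=sensors.observe();c=snap('wrist','w10'); print(st['contact_force'],st['torque'],np.degrees(st['tool_rot'][2]))
go([.5288,.1776,.0757],np.radians(-185.1))
E
```

```text
[ 1.6263756  -2.52335468 -3.61156642] [-0.40104402 -0.16389616 -0.17387292] -162.96296780520208
pos [0.4526 0.1541 0.0762] rot [-1.5785 -0.0122 -2.8408] J6 1.428 t 12.5
shift mm [-79.7  -0.4   0.1] twist 22.3
```

View pics/w10.png

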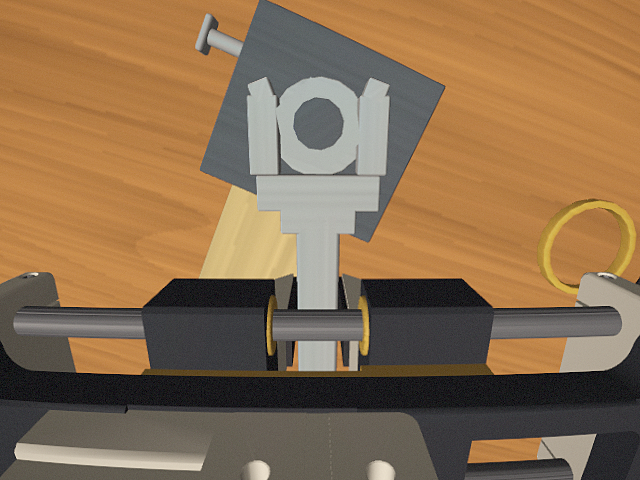

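Emit:
send_rows(motion=[[[-0.0006,0,-0.0097,7],[-0.0024,0,-0.0193,14],[-0.0053,0,-0.0286,21],[-0.0058,0,-0.0299,22],[-0.0058,0,-0.0299,22]]])

```text
time: 13.0
tool_pos: [0.4494, 0.1838, 0.0763]
tool_rot: [-1.573, -0.014, 3.063]
contact_force: [2.0, -1.9, -4.1]
opening: 0.0193
```

```bash
python3 - <<'E'
from h import *
st=sensors.observe();c=snap('wrist','w11'); print(st['contact_force'],st['torque'],np.degrees(st['tool_rot'][2]))
go([.5288,.1776,.0757],np.radians(-185.1))
x,y=262,65
cv2.imwrite('pics/w11c.png',cv2.resize(c['frame'][65:185,235:400,::-1],None,fx=4.5,fy=4.5,interpolation=cv2.INTER_CUBIC))
E
```

```text
[ 2.0001012  -1.94966095 -4.10377793] [-0.28407942 -0.19408739 -0.04166602] 175.48032255455126
pos [0.4494 0.1838 0.0763] rot [-1.5732 -0.0143  3.0622] J6 1.87 t 13.05
shift mm [-79.6  -0.5  -0.1] twist 0.6
```

View pics/w11c.png

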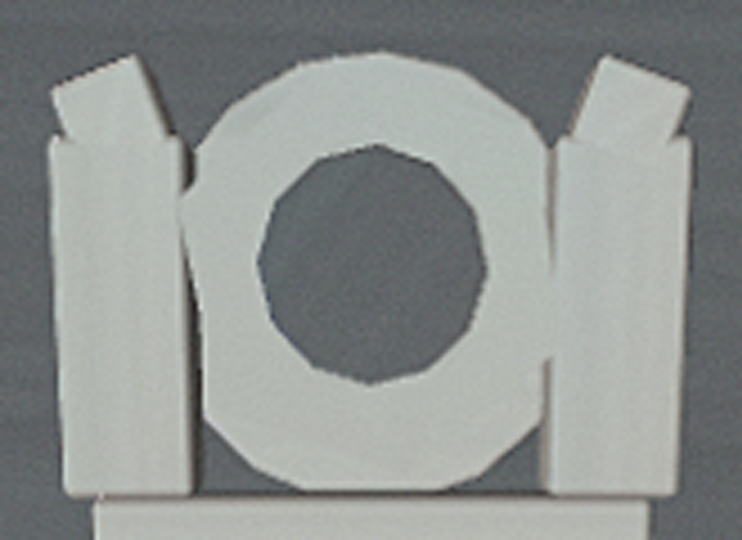

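Now back off about 6.5° to centre the play, then slide straight out.

Emit:
send_rows(motion=[[[-0.0005,0,0.009,-6.5],[-0.0005,0,0.009,-6.5],[-0.0005,0,0.009,-6.5]]])

```text
time: 13.35
tool_pos: [0.4491, 0.1746, 0.0763]
tool_rot: [-1.575, -0.014, -3.11]
contact_force: [0.6, 0.4, -2.9]
opening: 0.0193
```

```bash
python3 - <<'E'
from h import *
st=sensors.observe();c=snap('wrist','w12'); print(st['contact_force'],st['torque'],np.degrees(st['tool_rot'][2]))
go([.5288,.1776,.0757])
E
```

```text
[ 0.61694168  0.37691089 -2.88241698] [ 0.07133715 -0.0124904   0.04377184] -178.17433776559653
pos [0.4492 0.1748 0.0763] rot [-1.5751 -0.014  -3.1094] J6 1.74 t 13.4
shift mm [-79.6  -0.5  -0.2] twist 0
```

Emit:
send_rows(motion=[[[0.01,0,0,0],[0.02,0,0,0],[0.035,0,0,0],[0.05,0,0,0],[0.06,0,0,0],[0.06,0,0,0]]])

```text
time: 14.0
tool_pos: [0.3873, 0.1729, 0.0772]
tool_rot: [-1.575, -0.016, -3.109]
contact_force: [1.2, -0.7, -3.8]
opening: 0.0196
```

Emit:
send_rows(motion=[[[0,-0.04,0,0],[0,-0.08,0,0],[0,-0.08,0,0],[0,-0.08,0,0]]])

```text
time: 14.4
tool_pos: [0.3893, 0.1728, 0.1577]
tool_rot: [-1.575, -0.013, -3.109]
contact_force: [0.8, -0.5, -3.2]
opening: 0.0195
```

```bash
python3 - <<'E'
from h import *
st=sensors.observe();c=snap('wrist','w13'); print(st['contact_force'])
u=proj(c,[[.5288,.1776,.064],[.5288,.1776,.073]]);print(u)
go([.5645,-.2062,.15],np.radians(170.84))
x,y=int(u[0,0])-55,max(0,int(u[0,1])-45); print(x,y)
cv2.imwrite('pics/w13c.png',cv2.resize(c['frame'][y:y+90,x:x+110,::-1],None,fx=6,fy=6,interpolation=cv2.INTER_CUBIC))
E
```

```text
[ 0.81256148 -0.46957966 -3.192087  ]
[[317.83692287  28.02582337]
 [317.80690944  22.95416696]]
pos [0.3884 0.1725 0.1567] rot [-1.5748 -0.0159 -3.1089] J6 1.765 t 14.45
shift mm [-163.7    2.6  384.3] twist 11.0
262 0
```

View pics/w13c.png

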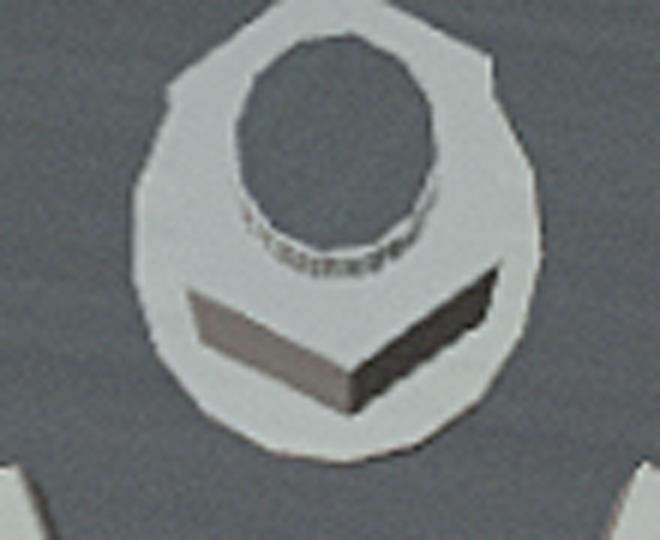

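View pics/w13.png

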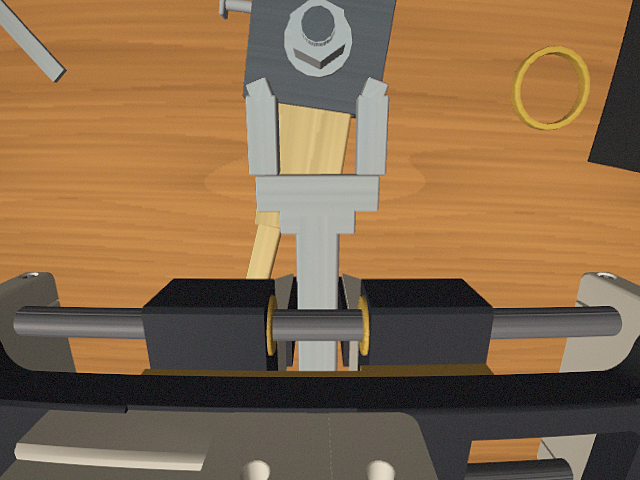

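```bash
python3 - <<'E'
from h import *
c=load('w13')
P=np.array([(187,290),(350,372),(500,265),(490,62),(168,92)],float)/6+[262-.42,-.42]
W=plane(c,P,.064)[:,:2]; m=np.array([.5288,.1776]); print(W.round(4))
a=np.degrees(np.arctan2(*(W-m).T[::-1])); print(a%60, np.linalg.norm(W-m,axis=1))
for i,j in [(0,1),(1,2),(2,3),(0,4)]:
    e=W[j]-W[i]; print(np.degrees(np.arctan2(e[1],e[0]))%60)
E
```

```text
[[0.5173 0.1924]
 [0.5101 0.1757]
 [0.5206 0.161 ]
 [0.5392 0.1629]
 [0.5356 0.1946]]
[7.87659138 5.65970949 3.68169743 5.38748067 8.30936001] [0.0187256  0.01883655 0.01847712 0.01803489 0.01827755]
6.4614734614195015
5.665805670109357
5.69613198511694
6.880985789327815
```

The nut turned a further 39° (0.68 rad) and wrench_turn is now about 0.79. I'll carry the spanner back to its spot on the mat.

Emit:
send_rows(motion=[[[-0.018,0,0.043,1],[-0.036,0,0.085,3],[-0.055,0,0.128,5],[-0.073,0,0.171,7],[-0.091,0,0.213,9],[-0.109,0,0.256,11],[-0.127,0,0.299,11],[-0.146,0,0.342,11]]])

```text
time: 15.25
tool_pos: [0.545, -0.1661, 0.1506]
tool_rot: [-1.573, -0.02, 2.982]
contact_force: [1.0, -0.2, -3.4]
opening: 0.0193
```

```bash
python3 - <<'E'
from h import *
go([.5645,-.2062,.08],np.radians(170.84))
E
```

```text
pos [ 0.545  -0.1661  0.1506] rot [-1.5729 -0.0202  2.9817] J6 1.304 t 15.25
shift mm [-27.1  70.   36.6] twist -0.0
```

Emit:
send_rows(motion=[[[-0.02,0.01,0.025,0],[-0.027,0.03,0.037,0],[-0.027,0.065,0.037,0],[-0.027,0.07,0.037,0],[-0.027,0.07,0.037,0],[-0.027,0.07,0.037,0]]])

```text
time: 15.85
tool_pos: [0.5648, -0.2064, 0.0807]
tool_rot: [-1.573, -0.019, 2.982]
contact_force: [-0.4, -0.3, -3.7]
opening: 0.0194
```

```bash
python3 - <<'E'
from h import *
go([.5645,-.2062,.036],np.radians(170.84)); print(sensors.observe()['contact_force'])
c=snap('side','s14'); cv2.imwrite('pics/s14c.png',cv2.resize(c['frame'][100:300,260:480,::-1],None,fx=3,fy=3))
E
```

```text
pos [ 0.5648 -0.2064  0.0807] rot [-1.5727 -0.0195  2.9823] J6 1.257 t 15.85
shift mm [-0.5 44.7 -0. ] twist 0.0
[-0.37194653 -0.33803888 -3.72675196]
```

View pics/s14c.png

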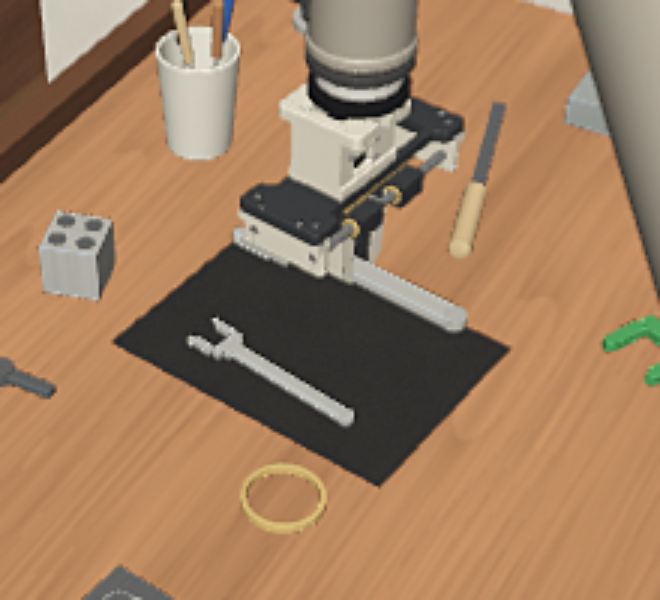

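The spanner is level above its original spot. Lowering gently.

Emit:
send_rows(motion=[[[-0.0005,0.02,0,0],[-0.0005,0.035,0,0],[-0.0005,0.045,0,0],[-0.0005,0.045,0,0],[-0.0005,0.045,0,0]]])

```text
time: 16.4
tool_pos: [0.5655, -0.2065, 0.0373]
tool_rot: [-1.572, -0.017, 2.983]
contact_force: [0.4, 0.3, -2.7]
opening: 0.0193
```

Emit:
send_rows(motion=[[[0,0.003,0,0],[0,0.005,0,0],[0,0.005,0,0]]])

```text
time: 16.7
tool_pos: [0.5654, -0.2065, 0.0324]
tool_rot: [-1.572, -0.017, 2.983]
contact_force: [-0.2, -0.4, -3.2]
opening: 0.0195
```

Emit:
send_rows(motion=[[[0,0.001,0,0],[0,0.002,0,0],[0,0.002,0,0]]])

```text
time: 17.0
tool_pos: [0.5654, -0.2065, 0.0303]
tool_rot: [-1.572, -0.017, 2.982]
contact_force: [0.2, -0.5, -2.1]
opening: 0.0195
```

Emit:
send_rows(motion=[[[0,0.001,0,0],[0,0.001,0,0]]])

```text
time: 17.2
tool_pos: [0.5655, -0.2066, 0.0298]
tool_rot: [-1.572, -0.016, 2.983]
contact_force: [-1.8, 0.1, 2.8]
opening: 0.0187
```

The force has flipped from -3 to +2.8 N, so it's on the mat. Release and rise.

Emit:
send_rows(motion=[[[0,0,0,0],[0,0,0,0],[0,0,0,0],[0,0,0,0]]], gripper=0.5, grip_force=5)

```text
time: 17.6
tool_pos: [0.5656, -0.2067, 0.0299]
tool_rot: [-1.572, -0.016, 2.983]
contact_force: [0.8, -1.5, 0.3]
opening: 0.0444
```

Emit:
send_rows(motion=[[[0,-0.02,0,0],[0,-0.06,0,0],[0,-0.11,0,0],[0,-0.16,0,0],[0,-0.17,0,0],[0,-0.17,0,0],[0,-0.17,0,0]]])

```text
time: 18.3
tool_pos: [0.5675, -0.2068, 0.1984]
tool_rot: [-1.572, -0.018, 2.983]
contact_force: [0.6, 0.1, -0.0]
opening: 0.0457
```

```bash
python3 - <<'E'
from h import *
c=snap('wrist','w15')
s=snap('side','s15'); snap('scene','c15')
cv2.imwrite('pics/s15c.png',cv2.resize(s['frame'][160:360,240:460,::-1],None,fx=3,fy=3))
print(sensors.observe()['contact_force'],sensors.observe()['time'])
E
```

```text
[-0.1300405   0.37032174 -0.48484729] 18.45
```

View pics/w15.png

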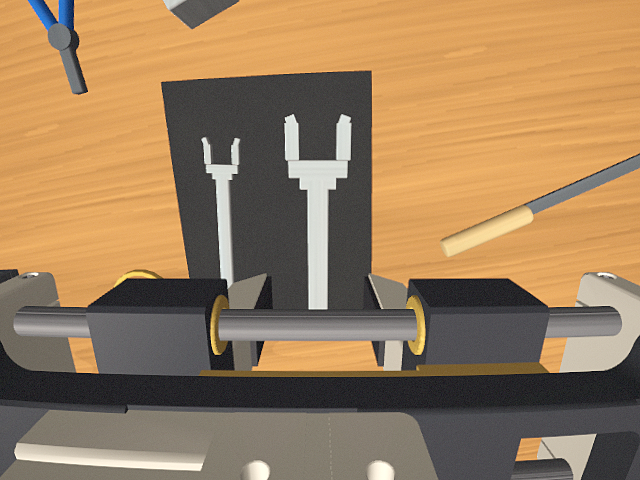

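View pics/s15c.png

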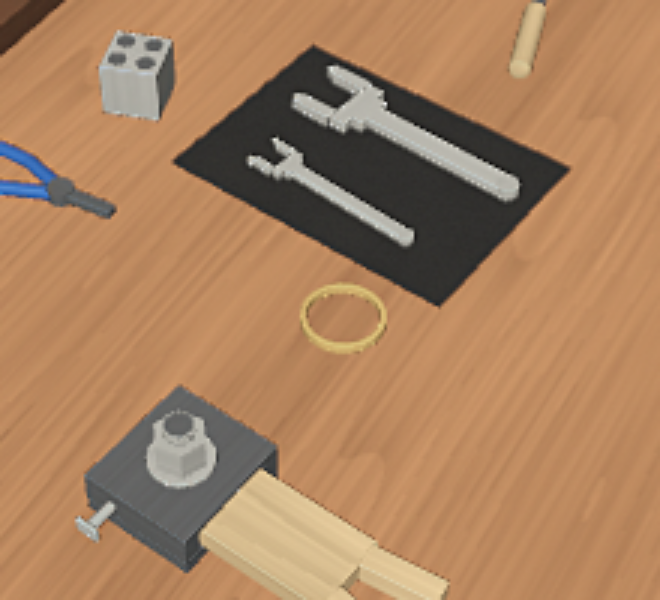

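View pics/c15.png

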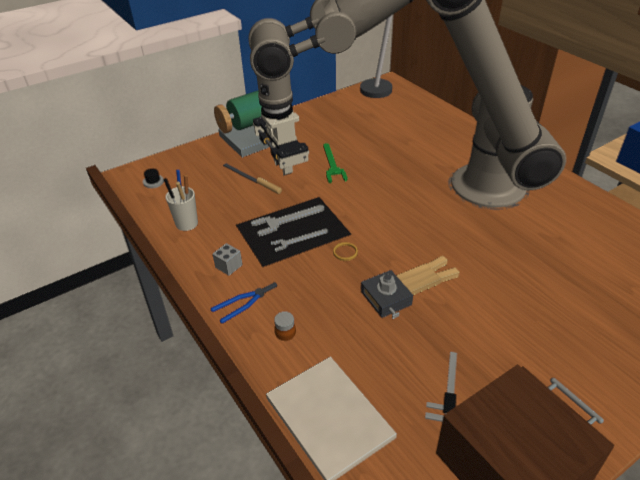

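The large spanner lies flat on the mat in its old place, everything else is where it was, and the gripper is clear. Handing in.

```bash
python3 -c "
from h import *
print(hand_in())"
```

```text
the job is handed in; nothing more can be done
None
```

The nut is tightened, the large spanner is back flat on the mat, and the job was handed in at about 18.5 s of the 61 s allowed. `hand_in` gives no verdict, so the turn values below are my own camera measurements.

- **Finger-tight:** The fingers turned the nut 59° clockwise until the torque rose to 0.23 N·m. I put that about 0.1 rad past the stop, below the 0.35 rad limit. That split assumes the nut's zero angle lines up with the clamp. The torque began to rise at about the angle that assumption predicts.
- **Spanner:** I seated the large steel spanner and swept it about 49° clockwise, of which roughly 7–10° was play. The nut's corners turned 39° in the pictures, so wrench_turn is about 0.79 rad, inside the 0.5–1.2 range.
- **Putting back:** I lowered the spanner until the wrist force showed contact with the mat, then released it.
- **Last checks:** The wrist, side and scene views show it flat in its original spot. The small spanner and the other things look unmoved, and the gripper is clear with no load.
- **Disagreements:** The spanner's jaw position along its handle differed by 2–4 mm between views. The tool stayed tilted by about 0.01–0.02 rad. Neither affected the fit.

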